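# Start the bottle turntable from its control box

### The arm

A 7-joint arm with a two-finger parallel gripper is mounted at the origin on the work surface; the furniture and walls round the work are solid. World frame = base frame: x ahead of the robot, y to its left, z up, the work surface at z = 0. Lengths are in mm, angles in rad, forces in N, time in s.
With the tool pointing down it reaches from about 400 to 850 mm from the base axis. Payload 4.5 kg.
Tool frame: the origin (TCP) lies on the mounting face of the last link; the fingertips stand env.tip_extent ahead of it and the grasp point (between the pads) lies 155 mm ahead of it (env.tip_extent is the distance from the TCP to the fingertips, in mm); z points along the fingers, y is the line along which they close (so a half turn about z gives the same grasp; the last joint's range is limited). The gripper opens to 85 mm and grips with 20 to 120 N. Pads are 22 mm wide; open, the fingers measure 114 mm over their backs; the gripper's body (76 mm by 85 mm) begins 54 mm behind the grasp point. The pads swing forward as they close: fully open they stand 13 mm farther back than shut.
Start: joints at [1.201, 0.689, -0.195, 1.565, 0.157, 0.902, -0.215], TCP at [245.596, -574.735, 404.717] pointing down, gripper open.
Joint ranges: [-3.01, 3.01], [-0.46, 2.08], [-1.47, 1.51], [0.13, 2.56], [-1, 4.14], [0.04, 2.09], [-2.66, 2.66]. Speed limits (rad/s): [2.57, 2.57, 3.14, 3.14, 3.14, 3.14, 3.14].

### API

Orientations are given as a unit quaternion [x, y, z, w].
In Python, from cell import env, optics, order, recognise, trace, spot_point gives the robot as it stands.
- The arm moves only by the tool step_arm, never from a script. Its argument "rows" is text: rows parted by semicolons, each of 7 numbers parted by spaces: the shift along the tool's x, y, z normalised to -1 to 1, where 1 is 0.15 m, then the turn, a rotation vector about the tool's x, y, z normalised to -1 to 1, where 1 is 90 degrees, then the closure in counts, from 0 (fully open) to 255 (shut). In form: dx dy dz rx ry rz hand; .... A call has 1 to 20 rows; each row is the pose to reach, as a shift and turn from the pose commanded when the call began, along the tool's axes at that moment; what a row does not reach only later rows make up. A row lasts 1/10 s, in which the tool goes at most 50 mm and 8.59 degrees, less where a joint would pass 70% of its speed; a pose out of reach is approached as far as the arm can. A call with a number of a shift or a turn outside -1 to 1 is refused whole. A call with a gripper value outside its range is refused whole. The fingers move at their own pace and stop on an object; "squeeze" is the grip in N (left out, the last holds). Time passes only in rows, so rows that repeat a pose let the fingers close. It gives the time, the measured TCP pose, the force, the opening and the grip force at its end, in the units of the state.
- env.get_state(): the state, without advancing time (a new reading comes with each control period).
- optics.read_camera(name): name is "scene" or "top" or "wrist"; returns a dict with "image" (480x640x3 uint8, blue, green, red), "K" (3x3 intrinsics, pixels), "view" (4x4, takes a point from world to camera coordinates); the wrist camera has in their place "mount" (4x4, takes a point from camera to tool coordinates, whose origin is the TCP and whose axes are the flange's). Camera axes: x right, y down, z forward; pixel columns grow to the right and rows downward; lengths in mm; the calibration is good to about 2 mm. A picture is of the moment at which its call begins: read the wrist's pose just before it. There is no depth.
- order.job_done(): hands the job in; it is judged then, once.
Trained networks look in a picture, given as the dict that the camera call returned (one of the last four; its "shot" number tells which), for a name from the list of things; names that differ only in an ending like _2 or _b are one class to them, and where a whole thing is asked for, a point or a joint stands for the part that bears it (a point fixed in the world has none). Each returns a list of dicts, best first, with "score" (0 to 1); they miss things now and then, are a little off and sometimes report something else, mostly with a low value. They report only what shows in the picture. A call takes as long as a camera call.
- recognise(thing, picture): "bbox" ([left, top, right, bottom] in pixels, round what is visible of it).
- trace(thing, picture): "region" (480x640 bool, what is visible of it) and "bbox" ([left, top, right, bottom] in pixels, round what is visible of it).
- spot_point(thing, picture): "at" ([row, column] in pixels: a listed point, or the origin of a listed thing).
The state is a dict: "time_s": time; "joint_pos": joint angles; "qvel": joint speeds; "joint_torque": joint torques, N m; "position": TCP position; "eef_rot": TCP orientation; "contact_force": force on the tool from outside, world axes, zero at the start; "torque": the same for the moment, N m; "gripper_width": opening from 0.0 (shut) to 1.0 (fully open); "grip_force": force on a finger pad.
Only numpy, scipy, OpenCV 4.12 (cv2) and the standard library are available. Lean on these libraries where they do the work, as an engineer would, in place of code of your own. Each camera call takes 0.05 s, during which the arm holds its last target. There are 200 camera calls.

### The job

Start the bottle turntable at its grey control box: first press down the raised end of the white rocker until it is fully on, then do the same with the blue rocker, and last push the round green hold-to-run button fully down and keep it held down with the fingers: the program finishes while the button is still being held. Leave the red rocker off, and do not lift or shift the bottles or anything else standing about.

Things in the scene. Friction and masses are not known exactly. Their poses are not given: they have to be found in the camera images.
- console: Grey control box, black panel on top 51 mm above the table; fixed; 112 mm deep (x), 290 wide (y). Origin under its centre, x away from its front (front faces the robot, turned up to 0.22 rad), z up. White, blue, red rockers and green button stand at y = -105, -35, 35, 105 mm in any order. Left end: low turntable, 88 mm disc 22 mm high centred at y = +199 mm, carries a bottle.
- white (a joint): Angle of the white rocker, rad: 0 to 0.04 = off, its end nearer the robot (dot on it) stands up; 0.30 = on, that end fully down, level (stop); on counts from 0.24. Friction, about 1.5 N at the end, holds it where it is left; no spring. Paddle 52 x 28 mm: two flat halves meet in a shallow V at the hinge.
- white_press (a point): Point on top of the near half of the white paddle, 17 mm from its hinge towards the box's front (-x of console) and mid-width; moves with the paddle, about 67 mm above the table when off and 62 mm when fully on. Press here, straight down; about 3 N move it.
- blue (a joint): Angle of the blue rocker, rad: 0 to 0.04 = off, its end nearer the robot (dot on it) stands up; 0.30 = on, that end fully down, level (stop); on counts from 0.24. Friction, about 1.5 N at the end, holds it where it is left; no spring. Paddle 52 x 28 mm: two flat halves meet in a shallow V at the hinge.
- blue_press (a point): Point on top of the near half of the blue paddle, 17 mm from its hinge towards the box's front (-x of console) and mid-width; moves with the paddle, about 67 mm above the table when off and 62 mm when fully on. Press here, straight down; about 3 N move it.
- red (a joint): Angle of the red rocker, rad: 0 to 0.04 = off, its end nearer the robot (dot on it) stands up; 0.30 = on, that end fully down, level (stop); on counts from 0.24. Friction, about 1.5 N at the end, holds it where it is left; no spring. Paddle 52 x 28 mm: two flat halves meet in a shallow V at the hinge. Leave off.
- red_press (a point): Point on top of the near half of the red paddle, 17 mm from its hinge towards the box's front (-x of console) and mid-width; moves with the paddle, about 67 mm above the table when off and 62 mm when fully on. Press here, straight down; about 3 N move it. Not to be pressed.
- green (a joint): Travel of the green push button in m: 0 = up, 0.007 = fully down (stop). Spring: 1.5 N starts it, 5 N hold it fully down; it comes up when let go. Counts as held down from 0.005.
- green_top (a point): Centre of the top of the green button cap (32 mm across, moves with it), 73 mm above the table when up, 66 mm when fully down.
- green_base: Housing of the green button: grey ring, 48 mm across, 12 mm high, fixed on the panel and carrying the button. Origin at the centre of its underside, 50 mm above the table.
- bottle: Amber dropper bottle with a black cap, 39 mm across and 102 mm high, loose on the turntable disc (top at 124 mm). Origin under its centre. Leave it.
- spare_bottle: Amber dropper bottle, 39 mm across and 102 mm high, loose on the table behind and to the left. Origin under its centre. Leave it.
- rolled_labels: White roll of labels, 64 mm across, 26 mm high, loose, on the left of the turntable. Origin under its centre. Leave it.
- tin: Flat round tin, 59 mm across, 26 mm high, loose, on the left of the turntable. Origin under its centre. Leave it.
- beaker: Small clear beaker, 47 mm across, 55 mm high, loose, in front of the turntable, to the left. Origin under its centre. Leave it.

How it is judged (in metres and radians):
On the way, in this order (a step that is already met when the one before it is completed fails the run):
1. the white rocker is on (value of joint white above 0.24 rad), for 0.2 s.
2. then the blue rocker is on (value of joint blue above 0.24 rad), for 0.2 s.
3. then the green button is pushed down with the fingers (value of joint green above 0.005 m and contact force between the fingers and green_base above 1 N), for 0.2 s.
At the end, for the whole second after the job is handed in: White and blue rockers are on (0.24 rad or more of 0.30), the red one off (under 0.10 rad), and the fingers hold the green button down (5 mm or more of 7, force over 1 N); every loose thing is within 20 mm of where it stood (all of step 3 and value of joint each of white, blue above 0.24 rad and value of joint red below 0.1 rad and distance of each of bottle, spare_bottle, rolled_labels, tin, beaker from where it was at the start of the episode below 0.02 m); the arm keeps its last pose, push and grip.
It fails at once if the blue rocker is switched while the white one is not on (value of joint blue above 0.12 rad and value of joint white below 0.24 rad).
It fails at once if the green button is pushed before both rockers are on (value of joint green above 0.004 m and value of joint any of white, blue below 0.24 rad).
It fails at once if the red rocker is switched (value of joint red above 0.15 rad).
It fails at once if a loose thing is lifted, shifted or knocked (distance of any of bottle, spare_bottle, rolled_labels, tin, beaker from where it was at the start of the episode above 0.02 m).
It also fails if it takes over 40 s, if anything falls off the work surface, if the arm or the gripper's body presses on something with over 40 N, if the wrist force passes 120 N, or if a joint passes its speed limit or range.

## Working session

There is one attempt and no reset: what is moved stays moved. The work goes in short steps, Python scripts to look and compute and a tool call to move; the robot and the scene stay as the last step left them, time stands still between calls to the robot, and variables do not carry over. Pictures are saved under pics/ and viewed, at most 10 in all, crops included, and the job is handed in when it is done.

Besides the shell and the picture viewer there is one more tool, called by a JSON object that holds its "method" and its "body", one argument or row to a line. step_arm: Moves the arm, as the interface text tells. Its arguments: {"type":"object","properties":{"rows":{"type":"string"},"squeeze":{"type":"number"}},"required":["rows"]}

```bash
mkdir -p pics; ls; cat > h.py <<'E'
import numpy as np, cv2
from cell import env, optics, order, recognise, trace, spot_point
from scipy.spatial.transform import Rotation as R
def ray(p, at, st=None):
    K=p["K"]; r,c=at
    d=np.linalg.inv(K)@[c,r,1.]
    if "view" in p: V=np.linalg.inv(p["view"])
    else:
        T=np.eye(4);T[:3,:3]=R.from_quat(st["eef_rot"]).as_matrix();T[:3,3]=st["position"];V=T@p["mount"]
    return V[:3,3], V[:3,:3]@d
def at_z(p,at,z,st=None):
    o,d=ray(p,at,st); return o+d*(z-o[2])/d[2]
Z=dict(white_press=67,blue_press=67,red_press=67,green_top=73,green_base=50,console=0,bottle=22,spare_bottle=0,rolled_labels=0,tin=0,beaker=0)
def look(names,cam):
    st=env.get_state(); p=optics.read_camera(cam)
    for n in names:
        for r in spot_point(n,p)[:2]:
            print(cam,n,round(r["score"],2),np.round(r["at"]),np.round(at_z(p,r["at"],Z[n],st),1))
    return p
E
python3 - <<'E'
from h import *
s=env.get_state();print(s["position"],s["eef_rot"],s["time_s"],env.tip_extent)
for c in("top","scene"):
    p=look(Z,c); cv2.imwrite(f"pics/{c}0.png",p["image"])
E
```

```text
pics
[ 245.39693804 -574.44035423  403.85742369] [ 9.79678350e-01  2.00572783e-01 -2.62235462e-04 -9.06218455e-04] 0.0 173.4
top white_press 0.86 [261. 422.] [505.7 -17.8  67. ]
top white_press 0.59 [264. 343.] [496.1 116.6  67. ]
top blue_press 0.74 [264. 345.] [496.9 113.9  67. ]
top red_press 0.84 [256. 468.] [516.1 -95.9  67. ]
top red_press 0.17 [361. 244.] [329.7 279.6  67. ]
top green_top 0.78 [256. 381.] [511.6  51.9  73. ]
top green_top 0.31 [255. 384.] [513.6  47.3  73. ]
top green_base 0.87 [252. 386.] [522.9  42.7  50. ]
top console 0.63 [254. 400.] [528.3  12.7   0. ]
top bottle 0.9 [262. 286.] [504.8 217.7  22. ]
top spare_bottle 0.88 [176. 211.] [668.9 367.    0. ]
top rolled_labels 0.84 [252. 194.] [524.4 389.8   0. ]
top rolled_labels 0.65 [249. 384.] [536.5  41.9   0. ]
top tin 0.63 [321. 197.] [397.6 376.5   0. ]
top beaker 0.91 [361. 243.] [328.6 290.6   0. ]
scene white_press 0.65 [216. 355.] [517.3 -19.1  67. ]
scene white_press 0.25 [248. 333.] [498.7 109.6  67. ]
scene blue_press 0.67 [252. 330.] [496.7 124.1  67. ]
scene red_press 0.7 [200. 368.] [521.5 -96.   67. ]
scene green_top 0.69 [228. 335.] [526.9  53.   73. ]
scene green_top 0.42 [386. 302.] [367.6 420.9  73. ]
scene green_base 0.9 [237. 339.] [518.9  49.3  50. ]
scene console 0.62 [246. 341.] [531.3  15.3   0. ]
scene console 0.51 [361. 230.] [527.3 401.4   0. ]
scene bottle 0.76 [294. 300.] [506. 219.  22.]
scene bottle 0.47 [386. 304.] [384.5 389.3  22. ]
scene spare_bottle 0.83 [320. 186.] [661.  371.7   0. ]
scene rolled_labels 0.74 [358. 230.] [532.7 395.2   0. ]
scene tin 0.9 [388. 306.] [389.6 377.    0. ]
scene beaker 0.61 [369. 364.] [327.3 295.9   0. ]
```

View pics/top0.png

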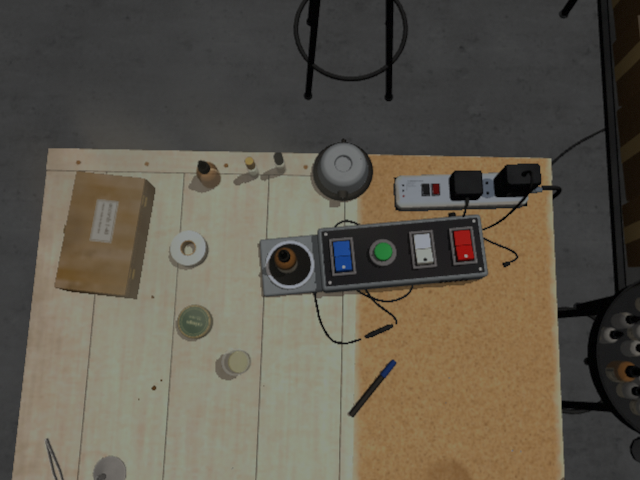

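View pics/scene0.png

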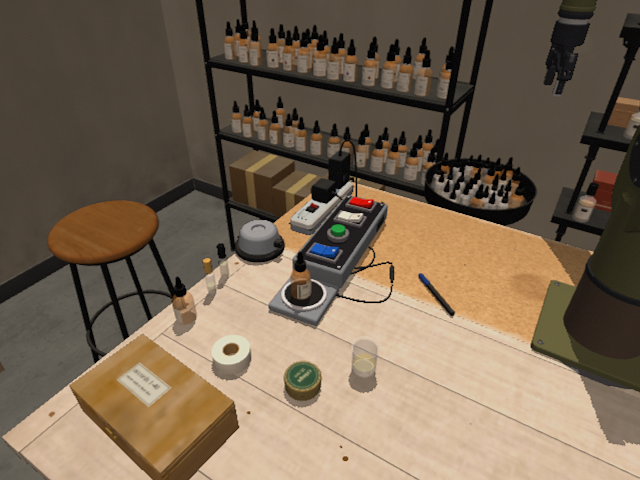

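The top view shows, from left to right: blue (343,264), green (382,252), white (423,258), red (463,250), with the bottle at (286,262). So the console is at about (525,16) with a yaw of about 0.1. I'll move above it with the fingers shut.

{"method": "step_arm", "body": {
  "rows": "0.25 -0.23 0 0 0 0 255; 0.5 -0.47 0 0 0 0 255; 0.77 -0.71 0 0 0 0 255; 0.77 -0.71 0 0 0 0 255",
  "squeeze": 40
}}

```text
time_s: 1.6
position: [313.5, -425.5, 405.0]
eef_rot: [0.979, 0.205, 0.001, -0.002]
contact_force: [0.1, -0.4, 0.9]
gripper_width: 0.331
grip_force: 0.0
```

{"method": "step_arm", "body": {
  "rows": "0.25 -0.23 0 0 0 0 255; 0.5 -0.47 0 0 0 0 255; 0.77 -0.71 0 0 0 0 255; 0.77 -0.71 0 0 0 0 255"
}}

```text
time_s: 2.0
position: [377.4, -282.5, 405.1]
eef_rot: [0.979, 0.206, 0.001, -0.001]
contact_force: [-0.5, -0.2, -0.3]
gripper_width: 0.002
grip_force: 0.0
```

{"method": "step_arm", "body": {
  "rows": "0.25 -0.23 0 0 0 0 255; 0.5 -0.47 0 0 0 0 255; 0.77 -0.71 0 0 0 0 255; 0.77 -0.71 0 0 0 0 255"
}}

```text
time_s: 2.4
position: [441.6, -139.2, 405.1]
eef_rot: [0.979, 0.206, 0.002, -0.001]
contact_force: [0.4, -0.6, 0.9]
gripper_width: -0.0
grip_force: 0.0
```

{"method": "step_arm", "body": {
  "rows": "0.25 -0.23 0 0 0 0.06 255; 0.5 -0.47 0 0 0 0.12 255; 0.77 -0.71 0 0 0 0.19 255; 0.77 -0.71 0 0 0 0.19 255; 0.77 -0.71 0 0 0 0.19 255"
}}

```text
time_s: 2.9
position: [503.9, -0.1, 404.6]
eef_rot: [0.998, 0.055, 0.0, -0.0]
contact_force: [-0.0, -1.1, -0.1]
gripper_width: 0.003
grip_force: 0.0
```

```bash
python3 - <<'E'
from h import *
s=env.get_state();print(s["position"],R.from_quat(s["eef_rot"]).as_matrix(),s["time_s"],env.tip_extent,s["gripper_width"],s["contact_force"],s["qvel"].__abs__().max())
p=look(["white_press","blue_press","red_press","green_top","green_base"],"wrist"); cv2.imwrite("pics/w1.png",p["image"])
p=look(["white_press","blue_press","red_press","green_top","green_base"],"top")
E
```

```text
[ 5.03865331e+02 -1.49245022e-01  4.04612543e+02] [[ 9.93969846e-01  1.09651121e-01  7.59855547e-04]
 [ 1.09651071e-01 -9.93970136e-01  1.07482179e-04]
 [ 7.67059263e-04 -2.35150703e-05 -9.99999706e-01]] 2.9 173.4 0.002618803825719127 [-0.03843274 -1.06031358 -0.07036552] 0.06298920800836572
wrist white_press 0.93 [207. 343.] [516.6 -23.1  67. ]
wrist white_press 0.69 [195. 266.] [519.6  45.1  67. ]
wrist blue_press 0.94 [211. 185.] [498.1 114.4  67. ]
wrist red_press 0.59 [210. 423.] [521.7 -92.5  67. ]
wrist green_top 0.98 [196. 260.] [519.3  48.7  73. ]
wrist green_base 0.59 [193. 270.] [518.7  43.6  50. ]
wrist green_base 0.33 [193. 260.] [518.2  52.1  50. ]
top white_press 0.57 [260. 423.] [507.7 -20.4  67. ]
top blue_press 0.72 [264. 344.] [497.7 115.   67. ]
top red_press 0.63 [255. 465.] [517.8 -91.8  67. ]
top green_top 0.48 [250. 383.] [520.9  49.1  73. ]
top green_base 0.63 [253. 386.] [521.3  42.6  50. ]
```

View pics/w1.png

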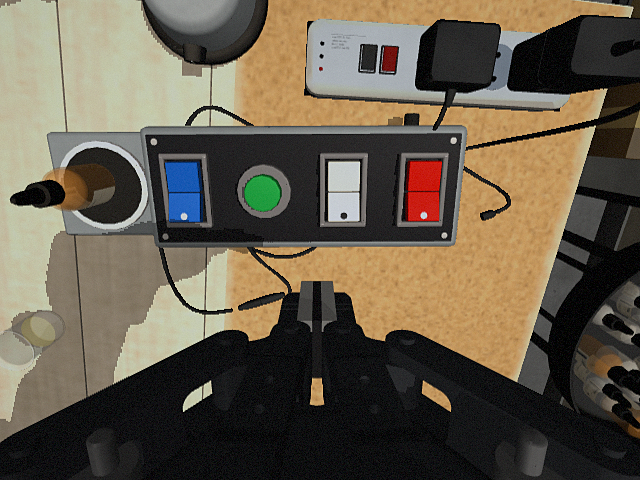

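The wrist view confirms blue (184,205), green (262,193), white (343,207), red (423,205), and the console is aligned with the tool. The fit gives console centre (525,14) and yaw 0.11, so the press points are white (512,-23), blue (497,116), green (521,49). Next I go above white.

{"method": "step_arm", "body": {
  "rows": "0.04 0.155 0.3 0 0 0 255; 0.04 0.155 0.6 0 0 0 255; 0.04 0.155 0.9 0 0 0 255; 0.04 0.155 0.95 0 0 0 255; 0.04 0.155 0.95 0 0 0 255"
}}

```text
time_s: 4.0
position: [511.2, -23.8, 261.6]
eef_rot: [0.999, 0.053, -0.001, -0.0]
contact_force: [0.4, -0.6, 1.1]
gripper_width: 0.002
grip_force: 0.0
```

```bash
python3 - <<'E'
from h import *
s=env.get_state();print(s["position"],s["contact_force"])
p=look(["white_press","red_press","green_top"],"wrist"); cv2.imwrite("pics/w2.png",p["image"])
p=look(["white_press"],"scene"); cv2.imwrite("pics/s2.png",cv2.resize(p["image"][130:330,240:480],(720,600)))
E
```

```text
[511.21025896 -23.83191052 261.55043371] [ 0.36063673 -0.56000784  1.07997313]
wrist white_press 0.67 [274. 312.] [514.3 -22.3  67. ]
wrist red_press 0.62 [276. 454.] [520.6 -91.7  67. ]
wrist green_top 0.55 [249. 164.] [521.9  48.   73. ]
scene white_press 0.64 [212. 356.] [522.5 -34.1  67. ]
```

View pics/w2.png

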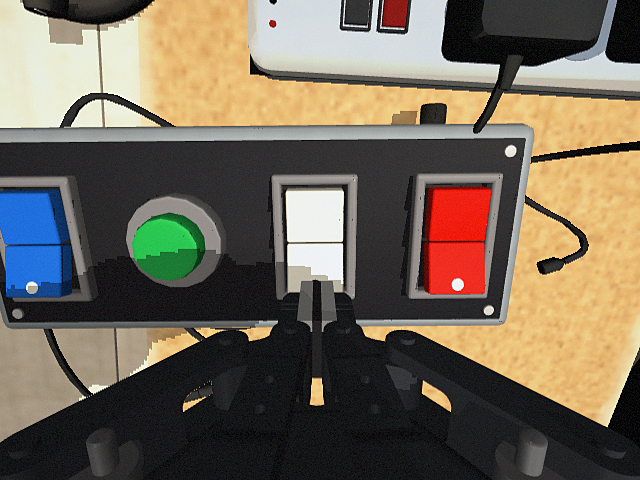

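View pics/s2.png

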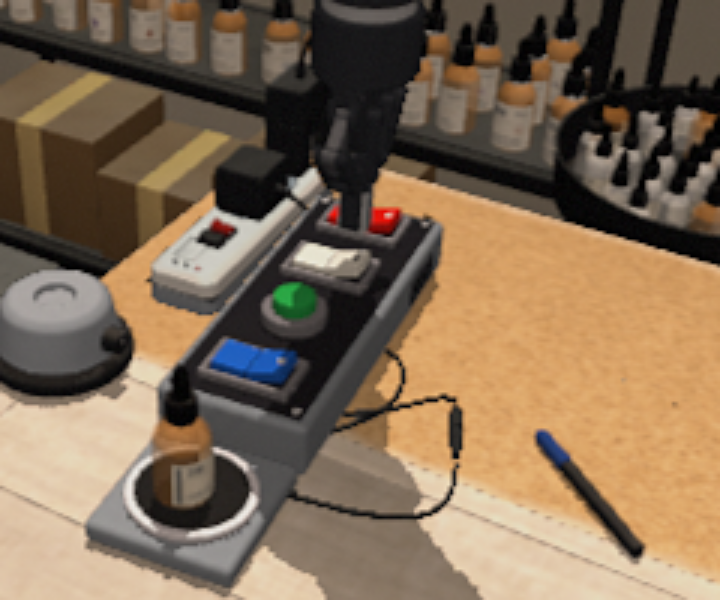

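The fingers (col 317) are centred on the white paddle (col 315) and over its near half. Pressing down.

{"method": "step_arm", "body": {
  "rows": "0.005 0 0.06 0 0 0 255; 0.005 0 0.11 0 0 0 255; 0.005 0 0.14 0 0 0 255; 0.005 0 0.16 0 0 0 255; 0.005 0 0.17 0 0 0 255; 0.005 0 0.175 0 0 0 255; 0.005 0 0.175 0 0 0 255"
}}

```text
time_s: 5.0
position: [512.4, -23.9, 235.9]
eef_rot: [0.999, 0.053, 0.0, 0.0]
contact_force: [0.5, -0.0, 0.5]
gripper_width: -0.003
grip_force: 0.0
```

{"method": "step_arm", "body": {
  "rows": "0 0 0.01 0 0 0 255; 0 0 0.02 0 0 0 255; 0 0 0.02 0 0 0 255"
}}

```text
time_s: 5.3
position: [512.4, -23.9, 235.2]
eef_rot: [0.999, 0.053, 0.001, 0.0]
contact_force: [-4.5, -0.0, 22.6]
gripper_width: 0.005
grip_force: 11.3
```

```bash
python3 - <<'E'
from h import *
s=env.get_state();print(s["position"],s["contact_force"])
p=look(["white_press"],"wrist"); cv2.imwrite("pics/w3.png",p["image"])
E
```

```text
[512.43442235 -23.88275473 235.20460145] [-4.49041862 -0.04264383 22.61964074]
```

View pics/w3.png

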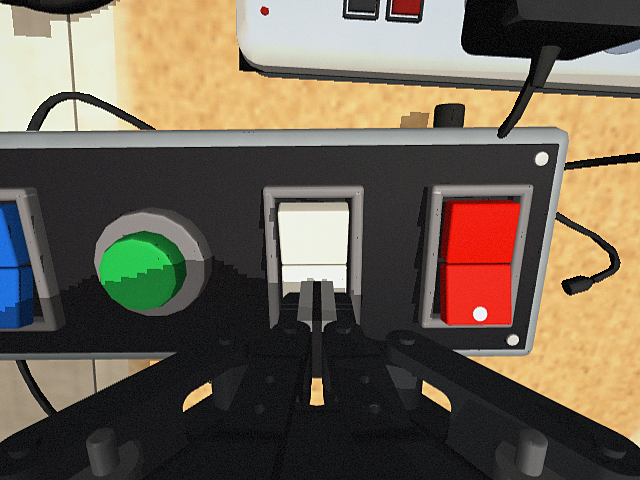

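22 N with the tips at 62 mm is the stop, and the far half of white has risen, so white is on. I'll lift and go over to blue.

{"method": "step_arm", "body": {
  "rows": "0 0 -0.2 0 0 0 255; 0 -0.1 -0.3 0 0 0 255; 0 -0.35 -0.3 0 0 0 255; 0 -0.65 -0.3 0 0 0 255; -0.005 -0.94 -0.3 0 0 0 255; -0.005 -0.94 -0.2 0 0 0 255; -0.005 -0.94 -0.17 0 0 0 255; -0.005 -0.94 -0.17 0 0 0 255"
}}

```text
time_s: 6.2
position: [496.6, 115.3, 258.0]
eef_rot: [0.999, 0.052, -0.001, 0.001]
contact_force: [-0.3, 0.2, 0.4]
gripper_width: -0.0
grip_force: 0.0
```

```bash
python3 - <<'E'
from h import *
s=env.get_state();print(s["position"],s["contact_force"])
p=look(["white_press","blue_press","green_top"],"wrist"); cv2.imwrite("pics/w4.png",p["image"])
E
```

```text
[496.57910343 115.26550895 257.95669409] [-0.26685204  0.16738496  0.37744502]
wrist white_press 0.68 [277. 594.] [514.  -18.9  67. ]
wrist blue_press 0.94 [283. 313.] [496.8 115.7  67. ]
wrist green_top 0.7 [254. 465.] [520.7  48.5  73. ]
```

View pics/w4.png

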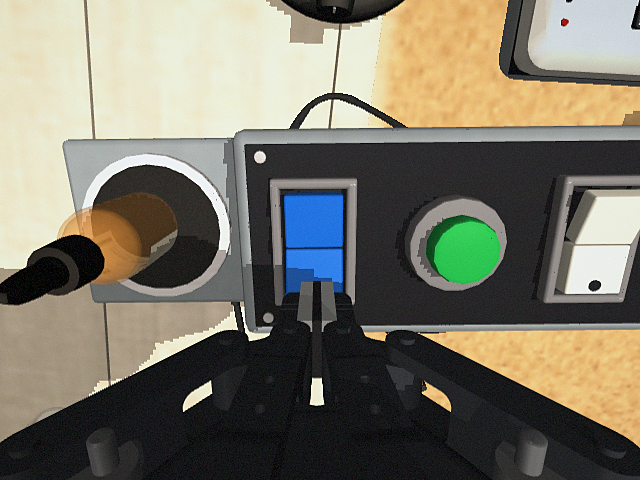

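The fingers are centred on blue's near half (col 315), and white (590,250) is tipped to on. Pressing blue.

{"method": "step_arm", "body": {
  "rows": "0 0 0.05 0 0 0 255; 0 0 0.09 0 0 0 255; 0 0 0.12 0 0 0 255; 0 0 0.14 0 0 0 255; 0 0 0.15 0 0 0 255; 0 0 0.16 0 0 0 255; 0 0 0.17 0 0 0 255; 0 0 0.17 0 0 0 255; 0 0 0.17 0 0 0 255"
}}

```text
time_s: 7.3
position: [496.0, 116.0, 235.1]
eef_rot: [0.999, 0.053, -0.0, 0.0]
contact_force: [-5.9, -1.4, 25.6]
gripper_width: -0.001
grip_force: 12.8
```

Blue has hit its stop too (25.6 N at 235 mm). Next I lift and hover over green.

{"method": "step_arm", "body": {
  "rows": "0 0 -0.2 0 0 0 255; 0.03 0.1 -0.3 0 0 0 255; 0.118 0.35 -0.3 0 0 0 255; 0.118 0.465 -0.25 0 0 0 255; 0.118 0.465 -0.18 0 0 0 255; 0.118 0.465 -0.18 0 0 0 255"
}}

```text
time_s: 7.9
position: [521.0, 49.2, 258.7]
eef_rot: [0.999, 0.053, -0.001, -0.0]
contact_force: [-0.6, 0.9, -0.6]
gripper_width: -0.001
grip_force: 0.0
```

```bash
python3 - <<'E'
from h import *
s=env.get_state();print(s["position"],s["contact_force"])
p=look(["white_press","blue_press","green_top"],"wrist"); cv2.imwrite("pics/w5.png",p["image"])
E
```

```text
[520.99107461  49.16187653 258.66472972] [-0.59121253  0.86120571 -0.5676036 ]
wrist white_press 0.88 [307. 453.] [515.5 -20.2  67. ]
wrist white_press 0.43 [288. 316.] [518.5  48.6  67. ]
wrist blue_press 0.81 [310. 180.] [499.3 114.4  67. ]
wrist green_top 0.56 [288. 318.] [521.   47.6  73. ]
```

View pics/w5.png

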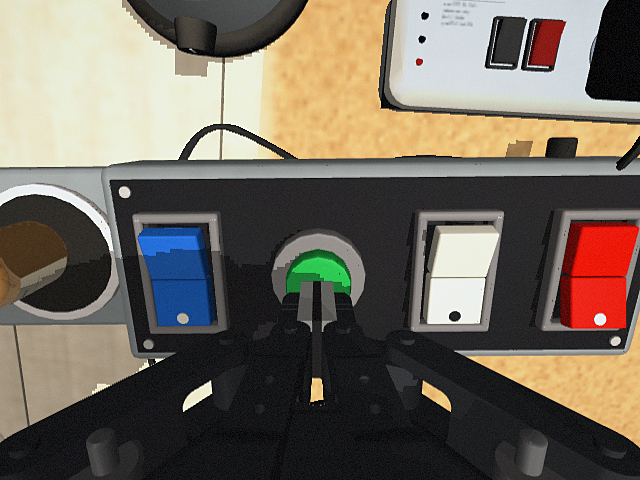

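The fingers are over the centre of green (318,288), blue and white are both tipped on, and red is off. Pressing green.

{"method": "step_arm", "body": {
  "rows": "0 0 0.04 0 0 0 255; 0 0 0.08 0 0 0 255; 0 0 0.11 0 0 0 255; 0 0 0.13 0 0 0 255; 0 0 0.14 0 0 0 255; 0 0 0.147 0 0 0 255; 0 0 0.147 0 0 0 255; 0 0 0.147 0 0 0 255"
}}

```text
time_s: 8.9
position: [521.5, 49.2, 239.3]
eef_rot: [0.999, 0.053, 0.0, -0.0]
contact_force: [-3.6, 2.0, 16.3]
gripper_width: -0.002
grip_force: 8.3
```

{"method": "step_arm", "body": {
  "rows": "0 0 0 0 0 0 255; 0 0 0 0 0 0 255; 0 0 0 0 0 0 255; 0 0 0 0 0 0 255"
}}

```text
time_s: 9.3
position: [521.5, 49.2, 239.3]
eef_rot: [0.999, 0.053, 0.0, -0.0]
contact_force: [-2.9, 1.4, 15.8]
gripper_width: 0.001
grip_force: 8.3
```

```bash
python3 - <<'E'
from h import *
s=env.get_state();print(s["position"],s["contact_force"])
if s["contact_force"][2]>8 and s["position"][2]<240.5: print(order.job_done())
E
```

```text
[521.48105075  49.18238138 239.28674287] [-2.88531004  1.42127435 15.80107166]
the job is handed in; nothing more can be done
None
```

I pressed the white rocker and then the blue one to their stops, left red off, and handed the job in at about 9.3 s with the fingers holding green fully down at about 16 N; the judge's result was not shown.

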